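# Hold the electrode oven's lid open

### The job

I need to take welding rods out of the electrode oven on the bench. Draw the slide bolt on its front fully back, then lift the lid by its bar handle and hold it open at 60 degrees from shut; the lid will not stay up by itself, so finish while still holding it there by the handle, keep it still, and do not let it drop on the way. Leave the other things on the bench where they are.

Things in the scene. Friction and masses are not known exactly. Their poses are not given: they have to be found in the camera images.
- oven: Grey steel electrode oven, a long chest fixed to the bench: 180 deep (its x), 460 wide (its y), 125 high without lid; carrying loops stand 35 out from both ends. Origin: centre of its underside, on the bench. x points from its front (bolt and handle, facing roughly to the robot) to its hinged back, y to the left for one facing the front, z up. Yaw within 0.3 rad of 0.
- oven_lid (a joint): Lid angle, rad: 0 shut and level, grows as the front edge rises (60 degrees = 1.047), ends at 1.75. Steel slab 185 deep, 464 wide, 25 thick, underside 127 above the bench; a thermometer 64 across, 12 high lies on its left half. About 0.9 kg, swings freely, falls shut when let go. Until the bolt is back it is locked: the bolt runs through a loop on the lid's front edge 95 right of the middle.
- lid_hinge (a point): Middle of the lid's hinge line, at the top of the oven's back: x +90, y 0, z 127 in the oven's frame. The hinge line runs along the oven's y. Does not move with the lid.
- handle: The lid's handle: dark steel round bar, 14 thick, 120 long, parallel to the hinge line, its centre line 50 in front of the lid's front edge (43 free gap behind the bar), on two 10 thick arms at its ends. Fixed to the lid; origin on the lid's hinge end, 12 above the hinge line when shut; axes turn with the lid. The round bar can turn between fingers as the lid swings.
- handle_mid (a point): Middle of the handle bar, on its centre line: 235 from the hinge line along the lid and 12 off towards the lid's outer face. In the oven's frame at x -145, y 0, z 139 with the lid shut, at x -17, y 0, z 337 with the lid at 60 degrees. Its axes turn with the lid.
- oven_bolt (a joint): Travel of the slide bolt, m: 0 fully home in the loop (it starts within 0.006 of that), 0.045 fully back at its stop. It slides along the oven's y towards the oven's right (-y) and stays where it is left; drags with about 2.5 N. The lid is free from about 0.032 on.
- bolt_knob (a point): Centre of the steel ball (20 across) on the bolt's upright stub (10 thick), 142 above the bench. With the bolt home it is at x -116, y -140 in the oven's frame, 21 in front of the lid's edge; fully back at y -185. The 12 thick rod lies 42 below it in two 10 wide guides, tops 111 above the bench, at y -117 and y -215. Axes as the oven's.
- flange: Bystander: flat steel exhaust flange with three holes, 110 by 66 by 10, lying in front of the oven. Origin: centre of its underside.
- hex_bolt: Bystander: steel bolt, 58 long, 19 across the head, lying in front of the oven. Origin: on the bench under the joint of head and shank.
- tube_stub: Bystander: steel tube stub 60 across on a 90 by 75 foot flange, 85 high, standing in front of the oven's right part. Origin: centre of its underside.
- spanner: Bystander: steel spanner 170 long, lying in front of the oven. Origin: underside, about its middle.
- water_bottle: Bystander: green water bottle 84 across, 290 high, standing at the left of the bench. Origin: centre of its underside.
- hammer: Bystander: chipping hammer 210 long with a wooden handle, lying at the right of the bench. Origin: on the bench near its head.
- mug: Bystander: white mug 80 across, 85 high, standing at the right of the bench. Origin: centre of its underside.

How it is judged:
On the way, in this order (a step that is already met when the one before it is completed fails the run):
1. the bolt is drawn back, clear of the loop, with the lid still shut (value of joint oven_bolt above 0.032 m and value of joint oven_lid below 0.06 rad), for 0.2 s.
2. the lid is raised with the fingers on its handle (value of joint oven_lid above 0.5 rad and contact force between the fingers and handle above 0.5 N), for 0.2 s.
At the end, for the whole second after the job is handed in: The lid stands still at 60 degrees from shut, within 5.5 degrees, held by the robot's fingers on the handle's bar, and the slide bolt is back (at least 32 of its 45 mm) (value of joint oven_lid between 0.951 and 1.143 rad and velocity of joint oven_lid between -0.08 and 0.08 rad/s and contact force between the fingers and handle above 0.5 N and value of joint oven_bolt above 0.032 m); the arm keeps its last pose, push and grip.
It fails at once if the lid drops (falls faster than 2 rad/s) (velocity of joint oven_lid below -2 rad/s).
It fails at once if a bystander is pushed more than 30 mm away or knocked over (distance of any of flange, hex_bolt, tube_stub, spanner, water_bottle, hammer, mug from where it was at the start of the episode above 0.03 m or angle between any of tube_stub, water_bottle, mug's own z axis and vertical above 0.5 rad).
It also fails if it takes over 51 s, if anything falls off the work surface, if the arm or the gripper's body presses on something with over 40 N, if the wrist force passes 120 N, or if a joint passes its speed limit or range.

### The arm

A 6-joint arm with a two-finger parallel gripper is mounted at the origin on the work surface. World frame = base frame: x ahead of the robot, y to its left, z up, the work surface at z = 0. Lengths are in m, angles in rad, forces in N, time in s.
With the tool pointing down it reaches from about 0.275 to 0.975 m from the base axis. Payload 8.4 kg.
Tool frame: the origin (TCP) lies between the finger pads; the fingertips stand 8 mm ahead of it and the grasp point (between the pads) lies 11 mm behind it (arm.tip_extent is the distance from the TCP to the fingertips, in m); y points along the fingers, x is the direction in which the jaws open and shut, and the axes are right-handed (so a half turn about y gives the same grasp; the last joint's range is limited). The gripper opens to 92 mm and grips with 3 to 60 N. Pads are 20 mm wide; open, the fingers measure 128 mm over their backs; the gripper's body (75 mm by 189 mm) begins 69 mm behind the grasp point.
Start: joints at [1.231, 0.353, 1.633, -0, 1.155, -0.002], TCP at [0.207, 0.59, 0.223] pointing down, gripper open.
Joint ranges: [-2.63, 2.63], [-0.92, 2.1], [0.06, 2.66], [-1.3, 4.44], [0, 2.69], [-3.02, 3.02]. Speed limits (rad/s): [2.22, 2.22, 2.79, 3.14, 3.14, 3.14].

### API

Orientations are given as a rotation vector (axis times angle).
In Python, from rig import telemetry, capture, sign_off, arm gives the robot as it stands.
- The arm moves only by the tool carry_out, never from a script. Its argument "motion" is a list of rows, each an object with "delta_pos": the shift along the tool's x, y, z in cm, a list of three; "dr": the turn, a rotation vector about the tool's x, y, z in rad, a list of three; "jaw": the finger opening in cm, from 0 to 9.19. A call has 1 to 8 rows; each row shifts and turns the commanded pose from where the row before left it, along the tool's axes as they then stand; what a row does not reach is not made up. A row lasts 1/8 s, in which the tool goes at most 62.5 mm and 10.7 degrees, less where a joint would pass 70% of its speed; a pose out of reach is approached as far as the arm can. A call with a gripper value outside its range is refused whole. The fingers move at their own pace and stop on an object; "newtons" is the grip in N (left out, the last holds). Time passes only in rows, so rows that do not move let the fingers close. It gives the time, the measured TCP pose, the force and the opening at its end, in the units of the state.
- telemetry.get_state(): the state, without advancing time (a new reading comes with each control period).
- capture(name): name is "scene" or "top" or "wrist"; returns a dict with "color" (480x640x3 uint8, red, green, blue), "depth" (480x640 float32, m along the optical axis (not along the pixel's ray), 0 where there is no reading), "intrinsics" (3x3 intrinsics, pixels), "k1" (the pictures are not rectified: a ray, as slopes to the right and down, at radius r is drawn at 1 + k1 r^2 times it, then the intrinsics apply), "world_from_camera" (4x4, takes a point from camera to world coordinates). Camera axes: x right, y up, looking along -z (the intrinsics and any distortion apply to the point x, -y, -z); pixel columns grow to the right and rows downward; lengths in m; the calibration is good to about 2 mm. A picture is of the moment at which its call begins.
- sign_off(): hands the job in, once; it reports no verdict.
The state is a dict: "time": time; "q": joint angles; "joint_velocities": joint speeds; "effort": joint torques, N m; "position": TCP position; "orientation": TCP orientation; "contact_force": force on the tool from outside, world axes, zero at the start; "wrist_torque": the same for the moment, N m; "finger_gap": finger opening in m.
Only numpy, scipy, OpenCV 4.12 (cv2) and the standard library are available. Lean on these libraries where they do the work, as an engineer would, in place of code of your own. Each camera call takes 0.05 s, during which the arm holds its last target. There are 200 camera calls.

## Working session

There is one attempt and no reset: what is moved stays moved. The work goes in short steps, Python scripts to look and compute and a tool call to move; the robot and the scene stay as the last step left them, time stands still between calls to the robot, and variables do not carry over. Pictures are saved under pics/ and viewed, about 8 in all and at most 12, crops included, and the job is handed in when it is done.

Besides the shell and the picture viewer there is one more tool, called as name([rows], argument=value, ...), one row to a line, values as JSON. carry_out: Moves the arm, as the interface text tells. Its arguments: {"type":"object","properties":{"motion":{"type":"array","items":{"type":"object","properties":{"delta_pos":{"type":"array","items":{"type":"number"}},"dr":{"type":"array","items":{"type":"number"}},"jaw":{"type":"number"}}}},"newtons":{"type":"number"}},"required":["motion"]}

```bash
mkdir -p pics; ls
cat > h.py <<'E'
import numpy as np, cv2
from scipy.spatial.transform import Rotation as R
from rig import telemetry, capture, arm
def pts(c):
    d=c["depth"];K=c["intrinsics"];k1=c["k1"];h,w=d.shape
    u,v=np.meshgrid(np.arange(w),np.arange(h))
    x=(u-K[0,2])/K[0,0];y=(v-K[1,2])/K[1,1];xd,yd=x.copy(),y.copy()
    for _ in range(8):
        s=1+k1*(x*x+y*y);x=xd/s;y=yd/s
    P=np.stack([x*d,-y*d,-d,np.ones_like(d)],-1)@np.array(c["world_from_camera"]).T
    P=P[...,:3];P[d==0]=np.nan
    return P
E
python3 - <<'E'
from h import *
for n in("scene","top"):
    c=capture(n);cv2.imwrite(f"pics/{n}0.png",c["color"][...,::-1]);P=pts(c);np.save(n+"0.npy",P)
    print(n,np.round(c["world_from_camera"],3).tolist(),c["k1"])
    z=P[...,2]; m=(z>.145)&(z<.160)&(P[...,0]>.3)
    print(m.sum(), cv2.minAreaRect(P[m][:,:2].astype(np.float32)))
s=telemetry.get_state();print({k:np.round(v,3) for k,v in s.items()})
E
```

```text
pics
scene [[0.469, -0.6, 0.649, 1.454], [0.883, 0.323, -0.34, -0.475], [-0.006, 0.732, 0.681, 1.058], [0.0, 0.0, 0.0, 1.0]] -0.07568166094625736
8260 ((0.6662704944610596, 0.6113125681877136), (0.5017818212509155, 1.758589744567871), 7.674699306488037)
top [[0.01, 0.996, -0.088, 0.425], [-1.0, 0.012, 0.016, -0.004], [0.017, 0.088, 0.996, 1.581], [0.0, 0.0, 0.0, 1.0]] -0.047467000183714976
10247 ((0.6580871343612671, 0.2288280427455902), (1.0316386222839355, 0.3532908856868744), 82.52190399169922)
{'time': np.float64(0.1), 'q': array([ 1.231,  0.354,  1.634, -0.   ,  1.155, -0.002]), 'joint_velocities': array([ 0.001, -0.001, -0.002,  0.001,  0.002,  0.001]), 'effort': array([ 0.0000e+00, -5.9490e+01, -3.3493e+01,  7.0000e-02,  1.8000e-02,
       -0.0000e+00]), 'position': array([0.207, 0.589, 0.222]), 'orientation': array([-1.351, -0.956,  0.958]), 'contact_force': array([-0.877, -0.964,  0.144]), 'wrist_torque': array([ 0.029,  0.024, -0.018]), 'finger_gap': np.float64(0.092)}
```

View pics/top0.png

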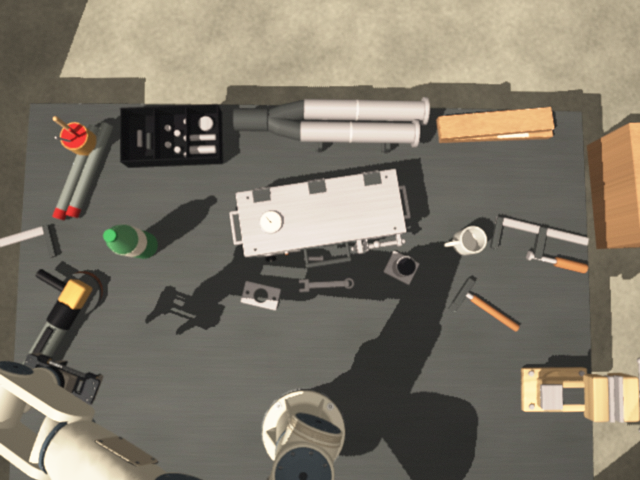

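View pics/scene0.png

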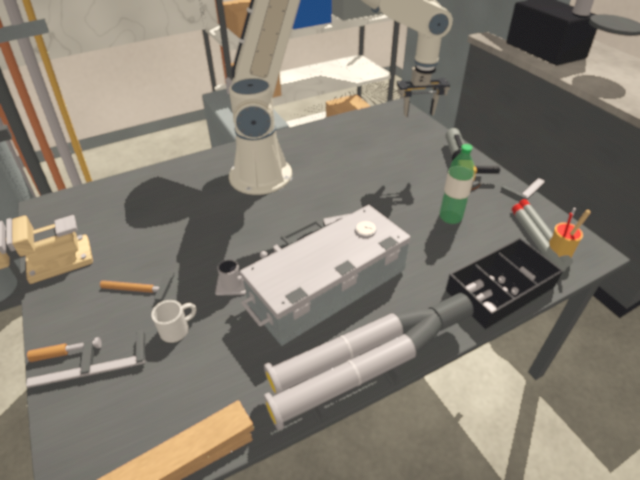

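The top view shows the lid at (235–410, 170–257), the bar handle near (327,256), the bolt near (365,245) and the tube stub at (402,266). The scene view sees the oven from behind.

```bash
cat > fit.py <<'E'
from h import *
P=np.load("top0.npy");z=P[...,2]
m=np.zeros(z.shape,bool);m[160:265,225:420]=1
m&=(z>.142)&(z<.158)
k=cv2.morphologyEx(m.astype(np.uint8),cv2.MORPH_OPEN,np.ones((9,9)))
n,l,st,_=cv2.connectedComponentsWithStats(k);i=1+st[1:,4].argmax()
Q=P[l==i];r=cv2.minAreaRect(Q[:,:2].astype(np.float32));print(r,Q[:,2].mean())
b=cv2.boxPoints(r);print(np.round(b,4).tolist())
# yaw from long side
e=[b[1]-b[0],b[2]-b[1]];L=max(e,key=np.linalg.norm);L=L*np.sign(L[1]);yaw=np.arctan2(-L[0],L[1])
ex=np.array([np.cos(yaw),np.sin(yaw)]);ey=np.array([-ex[1],ex[0]])
o=np.array(r[0])+ex*2.5e-3  # lid spans x -95..90
print("yaw",yaw,"origin",o)
for nme,x,y in(("handle",-.145,0),("knob",-.116,-.14),("knobback",-.116,-.185),("hinge",.09,0)):print(nme,o+x*ex+y*ey)
D=P[...,:2]-o;X=D@ex;Y=D@ey
def st(nme,m):print(nme,m.sum(),np.round([np.nanmean(X[m]),np.nanmean(Y[m]),np.nanmax(z[m])],4), np.round([X[m].min(),X[m].max(),Y[m].min(),Y[m].max()],3))
st("bar",(abs(Y)<.05)&(X<-.125)&(X>-.165)&(z>.125)&(z<.16))
st("knob",(Y<-.11)&(Y>-.21)&(X<-.098)&(X>-.14)&(z>.13)&(z<.17))
st("tube",(Y<-.1)&(Y>-.35)&(X<-.13)&(X>-.3)&(z>.07)&(z<.12))
np.savez("oven.npz",o=o,yaw=yaw)
c=telemetry.get_state();print(np.round(R.from_rotvec(c["orientation"]).as_matrix(),3).tolist())
E
python3 fit.py; python3 -c "
from rig import arm;print([a for a in dir(arm) if a[0]!='_'])"
```

```text
((0.644291341304779, 0.03598446398973465), (0.16838285326957703, 0.15888945758342743), 63.60780334472656) 0.15146490791694422
[[0.5357000231742859, -0.004100000020116568], [0.6779999732971191, -0.0746999979019165], [0.7529000043869019, 0.07609999924898148], [0.6105999946594238, 0.14669999480247498]]
yaw -0.46063077 origin [0.64653077 0.03487318]
handle [0.5166438  0.09932759]
knob [ 0.48038934 -0.0389714 ]
knobback [ 0.46038624 -0.07928115]
hinge [ 0.72715028 -0.00513301]
bar 158 [-0.1392  0.0308  0.1599] [-0.165 -0.125 -0.003  0.05 ]
knob 39 [-0.1057 -0.1209  0.1511] [-0.117 -0.099 -0.136 -0.111]
['PlanningError', 'tip_extent']fit.py:16: RuntimeWarning: Mean of empty slice
  def st(nme,m):print(nme,m.sum(),np.round([np.nanmean(X[m]),np.nanmean(Y[m]),np.nanmax(z[m])],4), np.round([X[m].min(),X[m].max(),Y[m].min(),Y[m].max()],3))
Traceback (most recent call last):
  File "fit.py", line 19, in <module>
    st("tube",(Y<-.1)&(Y>-.35)&(X<-.13)&(X>-.3)&(z>.07)&(z<.12))
    ~~^^^^^^^^^^^^^^^^^^^^^^^^^^^^^^^^^^^^^^^^^^^^^^^^^^^^^^^^^^
  File "fit.py", line 16, in st
    def st(nme,m):print(nme,m.sum(),np.round([np.nanmean(X[m]),np.nanmean(Y[m]),np.nanmax(z[m])],4), np.round([X[m].min(),X[m].max(),Y[m].min(),Y[m].max()],3))
                                                                                ~~~~~~~~~^^^^^^
ValueError: zero-size array to reduction operation fmax which has no identity
```

```bash
python3 - <<'E'
from h import *
z=np.load("top0.npy")[160:265,225:420,2];s=z[20:80,30:170]
print(np.isnan(z).mean(),np.nanpercentile(s,[1,10,50,90,99]),np.round(z[50,20:180:12],3),np.round(z[10:95:8,60],3))
E
sed -i 's/m&=(z>.142)&(z<.158)/m\&=(z>.125)\&(z<.18)\&(cv2.imread("pics\/top0.png").min(2)>120)/; s/^def st.*/def st(nme,m):\n  if m.any(): print(nme,m.sum(),np.round([np.nanmean(X[m]),np.nanmean(Y[m]),np.nanmax(z[m])],4), np.round([X[m].min(),X[m].max(),Y[m].min(),Y[m].max()],3))/' fit.py
python3 fit.py
```

```text
0.0044444444444444444 [-0.00283154  0.14666775  0.15170989  0.15662259  0.16550763] [0.148 0.153 0.154 0.15  0.153 0.152 0.156 0.15  0.156 0.151 0.151 0.157
 0.146 0.151] [-0.003  0.     0.153  0.151  0.156  0.156  0.151  0.153  0.154  0.152
  0.145]
((0.6457345485687256, -0.042430371046066284), (0.18768848478794098, 0.4645264446735382), 9.366525650024414) 0.1520577500870321
[[0.5152999758720398, 0.17149999737739563], [0.5909000039100647, -0.28690001368522644], [0.7760999798774719, -0.2563000023365021], [0.7005000114440918, 0.20200000703334808]]
yaw 0.16347672 origin [ 0.64820122 -0.0420235 ]
handle [ 0.50513445 -0.06562218]
knob [ 0.55653274 -0.19903588]
knobback [ 0.56385647 -0.24343592]
hinge [ 0.73700129 -0.02737604]
bar 174 [-1.440e-01  1.000e-04  1.517e-01] [-0.151 -0.137 -0.05   0.05 ]
knob 38 [-0.1147 -0.1437  0.1545] [-0.123 -0.105 -0.153 -0.136]
tube 337 [-0.1894 -0.2269  0.0942] [-0.219 -0.16  -0.258 -0.197]
[[0.331, -0.0, -0.943], [0.943, -0.001, 0.331], [-0.001, -1.0, -0.0]]
```

carry_out([
  {"delta_pos":[-3.94,0,-3.7]},
  {"delta_pos":[-3.94,0,-3.7]},
  {"delta_pos":[-3.94,0,-3.7]},
  {"delta_pos":[-3.94,0,-3.7]},
  {"delta_pos":[-3.94,0,-3.7]},
  {"delta_pos":[-3.94,0,-3.7]},
  {"delta_pos":[-3.94,0,-3.7]},
  {"delta_pos":[-3.94,0,-3.7]},
])

```text
schema error: expected keys delta_pos, dr, jaw
```

carry_out([
  {"delta_pos":[-3.94,0,-3.7]},
  {"delta_pos":[-3.94,0,-3.7]},
  {"delta_pos":[-3.94,0,-3.7]},
  {"delta_pos":[-3.94,0,-3.7]},
  {"delta_pos":[-3.94,0,-3.7]},
  {"delta_pos":[-3.94,0,-3.7]},
  {"delta_pos":[-3.94,0,-3.7]},
  {"delta_pos":[-3.94,0,-3.7]},
])

```text
schema error: expected keys delta_pos, dr, jaw
```

carry_out([
  {"dr":[0,0.176,0],"jaw":4.2},
  {"dr":[0,0.176,0],"jaw":4.2},
  {"dr":[0,0.176,0],"jaw":4.2},
  {"dr":[0,0.176,0],"jaw":4.2},
  {"dr":[0,0.176,0],"jaw":4.2},
  {"dr":[0,0.176,0],"jaw":4.2},
  {"dr":[0,0.176,0],"jaw":4.2},
])

```text
schema error: expected keys delta_pos, dr, jaw
```

carry_out([
  {"dr":[0,0.176,0],"jaw":4.2},
  {"dr":[0,0.176,0],"jaw":4.2},
  {"dr":[0,0.176,0],"jaw":4.2},
  {"dr":[0,0.176,0],"jaw":4.2},
  {"dr":[0,0.176,0],"jaw":4.2},
  {"dr":[0,0.176,0],"jaw":4.2},
  {"dr":[0,0.176,0],"jaw":4.2},
  {"dr":[0,0.176,0],"jaw":4.2},
])

```text
schema error: expected keys delta_pos, dr, jaw
```

```bash
cat > rel.py <<'E'
import sys
from h import *
f=np.load("oven.npz");yaw=float(f["yaw"]);O=R.from_euler("z",yaw);o=np.r_[f["o"],0]
def rel(t,s=None):  # target (oven frame, m) minus TCP, in tool axes, cm
    s=s or telemetry.get_state();T=R.from_rotvec(s["orientation"])
    return 100*T.inv().apply(o+O.apply(t)-s["position"])
if __name__=="__main__":
    s=telemetry.get_state();T=R.from_rotvec(s["orientation"])
    print("t",s["time"],"TCP oven mm",np.round(1000*O.inv().apply(s["position"]-o),1),"gap",s["finger_gap"],"F",np.round(s["contact_force"],1))
    print("tool in oven",np.round((O.inv()*T).as_matrix(),3).tolist(),"q",np.round(s["q"],2))
    if len(sys.argv)>3:print("rel cm",np.round(rel(np.array(sys.argv[1:4],float)),2))
E
python3 rel.py -.116 -.1437 .131
python3 - <<'E'
from h import *
cv2.imwrite("pics/wrist1.png",capture("wrist")["color"][...,::-1])
E
```

```text
t 0.1 TCP oven mm [-332.5  694.7  222. ] gap 0.09189350320265746 F [-0.9 -1.   0.1]
tool in oven [[0.481, -0.001, -0.877], [0.877, -0.001, 0.481], [-0.001, -1.0, -0.0]] q [ 1.23  0.35  1.63 -0.    1.16 -0.  ]
rel cm [-63.11   9.17 -59.28]
```

View pics/wrist1.png

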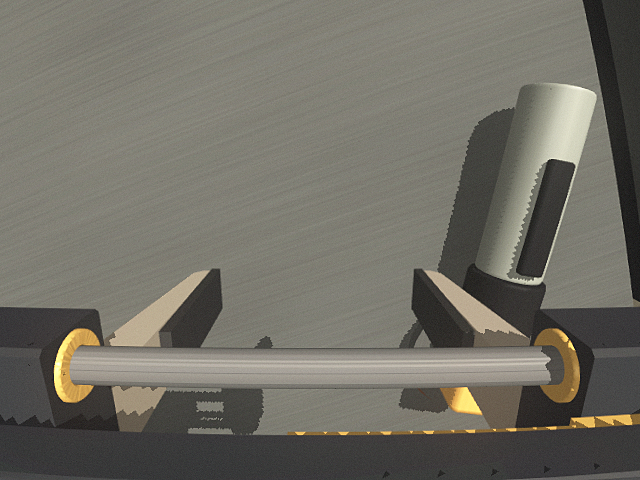

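The moves were refused because every row needs all three keys. The wrist picture therefore only shows the start pose, with the open fingers at (210,270) and (420,270). Re-sending.

carry_out([
  {"delta_pos":[-3.94,0,-3.7],"dr":[0,0,0],"jaw":9},
  {"delta_pos":[-3.94,0,-3.7],"dr":[0,0,0],"jaw":9},
  {"delta_pos":[-3.94,0,-3.7],"dr":[0,0,0],"jaw":9},
  {"delta_pos":[-3.94,0,-3.7],"dr":[0,0,0],"jaw":9},
  {"delta_pos":[-3.94,0,-3.7],"dr":[0,0,0],"jaw":9},
  {"delta_pos":[-3.94,0,-3.7],"dr":[0,0,0],"jaw":9},
  {"delta_pos":[-3.94,0,-3.7],"dr":[0,0,0],"jaw":9},
  {"delta_pos":[-3.94,0,-3.7],"dr":[0,0,0],"jaw":9},
])

```text
time: 1.15
position: [0.3824, 0.1926, 0.2227]
orientation: [-1.35, -0.957, 0.957]
contact_force: [0.8, -0.1, -0.5]
finger_gap: 0.0902
```

carry_out([
  {"delta_pos":[-3.94,0,-3.7],"dr":[0,0,0],"jaw":9},
  {"delta_pos":[-3.94,0,-3.7],"dr":[0,0,0],"jaw":9},
  {"delta_pos":[-3.94,0,-3.7],"dr":[0,0,0],"jaw":9},
  {"delta_pos":[-3.94,0,-3.7],"dr":[0,0,0],"jaw":9},
  {"delta_pos":[-3.94,0,-3.7],"dr":[0,0,0],"jaw":9},
  {"delta_pos":[-3.94,0,-3.7],"dr":[0,0,0],"jaw":9},
  {"delta_pos":[-3.94,0,-3.7],"dr":[0,0,0],"jaw":9},
  {"delta_pos":[-3.94,0,-3.7],"dr":[0,0,0],"jaw":9},
])

```text
time: 2.15
position: [0.5571, -0.203, 0.2224]
orientation: [-1.35, -0.957, 0.957]
contact_force: [0.8, 0.8, -0.3]
finger_gap: 0.0898
```

carry_out([
  {"delta_pos":[0,0,0],"dr":[0,0.176,0],"jaw":3.8},
  {"delta_pos":[0,0,0],"dr":[0,0.176,0],"jaw":3.8},
  {"delta_pos":[0,0,0],"dr":[0,0.176,0],"jaw":3.8},
  {"delta_pos":[0,0,0],"dr":[0,0.176,0],"jaw":3.8},
  {"delta_pos":[0,0,0],"dr":[0,0.176,0],"jaw":3.8},
  {"delta_pos":[0,0,0],"dr":[0,0.176,0],"jaw":3.8},
  {"delta_pos":[0,0,0],"dr":[0,0.176,0],"jaw":3.8},
])

```text
time: 3.02
position: [0.5566, -0.2012, 0.2223]
orientation: [-1.571, 0.004, -0.003]
contact_force: [-0.4, -0.3, 0.3]
finger_gap: 0.0379
```

carry_out([
  {"delta_pos":[0,0,0],"dr":[0,0.176,0],"jaw":3.8},
  {"delta_pos":[0,0,0],"dr":[0,0.176,0],"jaw":3.8},
  {"delta_pos":[0,0,0],"dr":[0,0.176,0],"jaw":3.8},
  {"delta_pos":[0,0,0],"dr":[0,0.176,0],"jaw":3.8},
  {"delta_pos":[0,0,0],"dr":[0,0.176,0],"jaw":3.8},
  {"delta_pos":[0,0,0],"dr":[0,0.176,0],"jaw":3.8},
  {"delta_pos":[0,0,0],"dr":[0,0.176,0],"jaw":3.8},
  {"delta_pos":[0,0,0],"dr":[0,0.176,0],"jaw":3.8},
])

```text
time: 4.03
position: [0.5566, -0.2012, 0.2223]
orientation: [-1.28, 1.092, -1.092]
contact_force: [-1.5, 0.4, 0.6]
finger_gap: 0.0379
```

```bash
python3 rel.py -.116 -.1437 .131
python3 - <<'E'
from h import *
c=capture("wrist");cv2.imwrite("pics/wrist2.png",c["color"][...,::-1]);np.save("w2.npy",pts(c))
E
```

```text
t 4.025 TCP oven mm [-116.3 -142.2  222.3] gap 0.037924770481861374 F [-1.5  0.4  0.6]
tool in oven [[-0.006, -0.0, 1.0], [-1.0, 0.0, -0.006], [-0.0, -1.0, -0.0]] q [-0.35  0.3   1.71  0.    1.13  1.06]
rel cm [0.16 9.13 0.04]
```

View pics/wrist2.png

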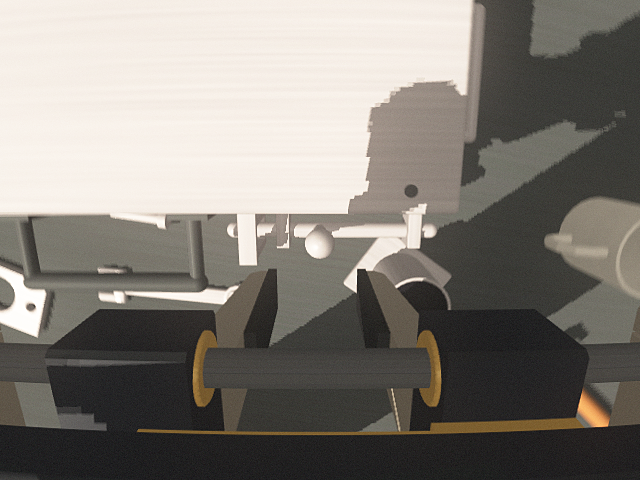

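The wrist view shows the knob at (319,241), centred between the fingers at (270,270) and (365,270), with the lid loop at (248,238). I'll check the knob and bar positions from this depth image before descending.

Run:
```python
from rel import *
P=np.load("w2.npy");Q=O.inv().apply((P-o).reshape(-1,3)).reshape(P.shape)*1000
def a(n,r0,r1,c0,c1,zl,zh):
    q=Q[r0:r1,c0:c1].reshape(-1,3);q=q[(q[:,2]>zl)&(q[:,2]<zh)];print(n,len(q),np.round(np.percentile(q,[5,50,95],axis=0),1).tolist())
a("knob",226,258,304,335,136,170)
a("bar",274,290,40,185,125,160)
a("loop",214,266,238,258,80,160)
a("lidedge",205,212,200,330,130,170)
```

```text
knob 706 [[-118.4, -152.7, 143.5], [-110.2, -144.5, 149.1], [-103.3, -136.7, 152.0]]
bar 2312 [[-142.7, -48.3, 140.5], [-137.7, -2.4, 145.1], [-134.1, 45.4, 146.7]]
loop 1015 [[-127.4, -101.4, 131.3], [-110.9, -96.2, 136.0], [-94.8, -90.2, 137.3]]
lidedge 908 [[-88.8, -147.0, 151.0], [-86.8, -110.9, 152.1], [-84.8, -74.1, 153.2]]
```

carry_out([
  {"delta_pos":[0.25,0,0.3],"dr":[0,0,0],"jaw":3.4},
  {"delta_pos":[0,3,0],"dr":[0,0,0],"jaw":3.4},
  {"delta_pos":[0,3,0],"dr":[0,0,0],"jaw":3.4},
  {"delta_pos":[0,2,0],"dr":[0,0,0],"jaw":3.4},
  {"delta_pos":[0,1,0],"dr":[0,0,0],"jaw":3.4},
  {"delta_pos":[0,0,0],"dr":[0,0,0],"jaw":3.4},
])

```text
time: 4.82
position: [0.56, -0.2033, 0.1322]
orientation: [-1.283, 1.087, -1.086]
contact_force: [0.9, -0.0, 0.3]
finger_gap: 0.0338
```

carry_out([
  {"delta_pos":[0,0,0],"dr":[0,0,0],"jaw":0.5},
  {"delta_pos":[0,0,0],"dr":[0,0,0],"jaw":0.5},
  {"delta_pos":[0,0,0],"dr":[0,0,0],"jaw":0.5},
  {"delta_pos":[0,0,0],"dr":[0,0,0],"jaw":0.5},
], newtons=12)

```text
time: 5.32
position: [0.5607, -0.2034, 0.1334]
orientation: [-1.282, 1.086, -1.089]
contact_force: [-0.3, 1.5, 5.5]
finger_gap: 0.0188
```

```bash
python3 rel.py
```

```text
t 5.325 TCP oven mm [-112.6 -144.9  133.4] gap 0.018820640997964204 F [-0.3  1.5  5.5]
tool in oven [[0.0, 0.001, 1.0], [-1.0, -0.001, 0.0], [0.001, -1.0, 0.001]] q [-0.35  0.41  1.77  0.    0.96  1.06]
```

carry_out([
  {"delta_pos":[0.6,0.1,0],"dr":[0,0,0],"jaw":0.5},
  {"delta_pos":[0.8,0,0],"dr":[0,0,0],"jaw":0.5},
  {"delta_pos":[0.8,0,0],"dr":[0,0,0],"jaw":0.5},
  {"delta_pos":[0.8,0,0],"dr":[0,0,0],"jaw":0.5},
  {"delta_pos":[0.7,0,0],"dr":[0,0,0],"jaw":0.5},
  {"delta_pos":[0.3,0,0],"dr":[0,0,0],"jaw":0.5},
  {"delta_pos":[0,0,0],"dr":[0,0,0],"jaw":0.5},
  {"delta_pos":[0,0,0],"dr":[0,0,0],"jaw":0.5},
])

```text
time: 6.32
position: [0.5674, -0.2428, 0.1331]
orientation: [-1.281, 1.086, -1.089]
contact_force: [-1.3, 2.3, 12.6]
finger_gap: 0.0188
```

```bash
python3 rel.py
```

```text
t 6.325 TCP oven mm [-112.4 -185.   133.1] gap 0.018773871483277912 F [-1.3  2.3 12.6]
tool in oven [[0.0, 0.002, 1.0], [-1.0, -0.001, 0.0], [0.001, -1.0, 0.002]] q [-0.41  0.43  1.73  0.    0.98  1.  ]
```

carry_out([
  {"delta_pos":[0,-0.1,0],"dr":[0,0,0],"jaw":3.4},
  {"delta_pos":[0,0,0],"dr":[0,0,0],"jaw":3.4},
  {"delta_pos":[0,0,0],"dr":[0,0,0],"jaw":3.4},
  {"delta_pos":[0,-3,0],"dr":[0,0,0],"jaw":4},
  {"delta_pos":[0,-5,0],"dr":[0,0,0],"jaw":4},
  {"delta_pos":[-5,-1,-0.6],"dr":[0,0,0],"jaw":4},
  {"delta_pos":[-5,0,-0.6],"dr":[0,0,0],"jaw":4},
  {"delta_pos":[-5,0,-0.6],"dr":[0,0,0],"jaw":4},
])

```text
time: 7.32
position: [0.5238, -0.0965, 0.2226]
orientation: [-1.282, 1.088, -1.088]
contact_force: [0.5, -0.0, 1.2]
finger_gap: 0.0397
```

carry_out([
  {"delta_pos":[-3.5,0,-1],"dr":[0,0,0],"jaw":4},
  {"delta_pos":[0,0,0],"dr":[0,-0.1745,0],"jaw":4},
  {"delta_pos":[0,0,0],"dr":[0,-0.1745,0],"jaw":4},
  {"delta_pos":[0,0,0],"dr":[0,-0.1745,0],"jaw":4},
  {"delta_pos":[0,0,0],"dr":[0,-0.1745,0],"jaw":4},
  {"delta_pos":[0,0,0],"dr":[0,-0.1745,0],"jaw":4},
  {"delta_pos":[0,0,0],"dr":[0,-0.1745,0],"jaw":4},
  {"delta_pos":[0,0,0],"dr":[0,-0.1745,0],"jaw":4},
])

```text
time: 8.32
position: [0.5087, -0.0648, 0.2224]
orientation: [-1.566, 0.141, -0.141]
contact_force: [-0.0, 0.0, 0.6]
finger_gap: 0.0401
```

carry_out([
  {"delta_pos":[0,0,0],"dr":[0,-0.1745,0],"jaw":4},
  {"delta_pos":[0,0,0],"dr":[0,-0.1745,0],"jaw":4},
  {"delta_pos":[0,0,0],"dr":[0,0,0],"jaw":4},
])

```text
time: 8.7
position: [0.5087, -0.0648, 0.2224]
orientation: [-1.567, -0.127, 0.128]
contact_force: [-0.3, -0.9, -0.3]
finger_gap: 0.0401
```

```bash
python3 rel.py -.142 0 .128
python3 - <<'E'
from h import *
c=capture("wrist");cv2.imwrite("pics/wrist3.png",c["color"][...,::-1]);np.save("w3.npy",pts(c))
np.save("top3.npy",pts(capture("top")))
E
```

```text
t 8.7 TCP oven mm [-1.414e+02  2.000e-01  2.224e+02] gap 0.04006974431428271 F [-0.3 -0.9 -0.3]
tool in oven [[1.0, -0.0, 0.001], [-0.001, 0.0, 1.0], [-0.0, -1.0, 0.0]] q [-0.13  0.18  1.87 -0.    1.09 -0.29]
rel cm [-0.06  9.44 -0.03]
```

View pics/wrist3.png

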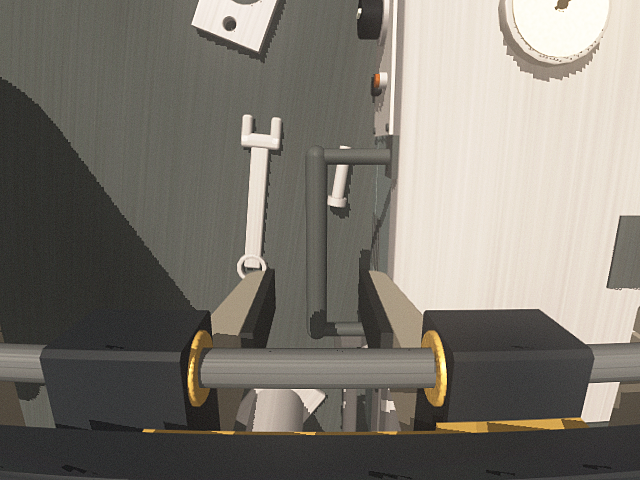

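The bar runs along column 317 (rows 152–330), centred between the fingers at columns 272 and 365. Descending to grasp it.

carry_out([
  {"delta_pos":[0,3,0],"dr":[0,0,0],"jaw":4},
  {"delta_pos":[0,3,0],"dr":[0,0,0],"jaw":4},
  {"delta_pos":[0,2,0],"dr":[0,0,0],"jaw":4},
  {"delta_pos":[0,1.4,0],"dr":[0,0,0],"jaw":4},
  {"delta_pos":[0,0,0],"dr":[0,0,0],"jaw":4},
])

```text
time: 9.43
position: [0.5083, -0.0647, 0.1279]
orientation: [-1.567, -0.126, 0.129]
contact_force: [0.7, 0.1, 0.6]
finger_gap: 0.0403
```

carry_out([
  {"delta_pos":[0,0,0],"dr":[0,0,0],"jaw":0.5},
  {"delta_pos":[0,0,0],"dr":[0,0,0],"jaw":0.5},
  {"delta_pos":[0,0,0],"dr":[0,0,0],"jaw":0.5},
  {"delta_pos":[0,0,0],"dr":[0,0,0],"jaw":0.5},
  {"delta_pos":[0,0,0],"dr":[0,0,0],"jaw":0.5},
], newtons=35)

```text
time: 10.05
position: [0.5085, -0.0649, 0.1291]
orientation: [-1.567, -0.128, 0.129]
contact_force: [-2.7, -0.5, 4.5]
finger_gap: 0.0128
```

```bash
python3 rel.py
python3 - <<'E'
import numpy as np
a=np.radians(np.arange(0,61,2.5));x=9-23.5*np.cos(a)+1.2*np.sin(a);z=12.7+23.5*np.sin(a)+1.2*np.cos(a)
print(np.round(np.diff(x),2),np.round(-np.diff(z),2))
E
```

```text
t 10.05 TCP oven mm [-1.416e+02  1.000e-01  1.291e+02] gap 0.012820892157274584 F [-2.7 -0.5  4.5]
tool in oven [[1.0, -0.0, -0.0], [0.0, -0.0, 1.0], [-0.0, -1.0, -0.0]] q [-0.13  0.3   1.96 -0.    0.89 -0.29]
[0.07 0.12 0.16 0.21 0.25 0.29 0.34 0.38 0.42 0.46 0.5  0.54 0.58 0.61
 0.65 0.68 0.72 0.75 0.78 0.81 0.83 0.86 0.88 0.9 ] [-1.02 -1.02 -1.01 -1.01 -1.   -0.98 -0.97 -0.95 -0.94 -0.92 -0.9  -0.87
 -0.85 -0.82 -0.8  -0.77 -0.74 -0.7  -0.67 -0.64 -0.6  -0.56 -0.53 -0.49]
```

carry_out([
  {"delta_pos":[0.07,-1.02,0],"dr":[0,0,0],"jaw":0.5},
  {"delta_pos":[0.12,-1.02,0],"dr":[0,0,0],"jaw":0.5},
  {"delta_pos":[0.16,-1.01,0],"dr":[0,0,0],"jaw":0.5},
  {"delta_pos":[0.21,-1.01,0],"dr":[0,0,0],"jaw":0.5},
  {"delta_pos":[0.25,-1.0,0],"dr":[0,0,0],"jaw":0.5},
  {"delta_pos":[0.29,-0.98,0],"dr":[0,0,0],"jaw":0.5},
  {"delta_pos":[0.34,-0.97,0],"dr":[0,0,0],"jaw":0.5},
  {"delta_pos":[0.38,-0.95,0],"dr":[0,0,0],"jaw":0.5},
])

```text
time: 11.05
position: [0.5255, -0.0621, 0.2086]
orientation: [-1.567, -0.126, 0.131]
contact_force: [-5.6, -3.0, -2.5]
finger_gap: 0.0126
```

```bash
python3 rel.py
python3 - <<'E'
from h import *
cv2.imwrite("pics/scene4.png",capture("scene")["color"][120:360,160:480,::-1])
E
```

```text
t 11.05 TCP oven mm [-1.243e+02  2.000e-01  2.086e+02] gap 0.012623369639123428 F [-5.6 -3.  -2.5]
tool in oven [[1.0, -0.003, -0.0], [0.0, -0.0, 1.0], [-0.003, -1.0, -0.0]] q [-0.12  0.22  1.85 -0.    1.07 -0.28]
```

View pics/scene4.png

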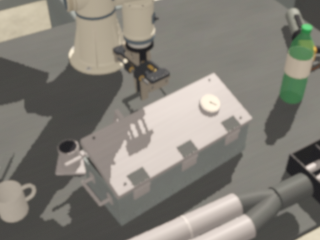

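The crop shows the lid tilted up about 20° with the gripper on the handle at (145,85), and the tube stub at (68,155) and mug undisturbed. Forces are small, so I'll continue the arc.

carry_out([
  {"delta_pos":[0.42,-0.94,0],"dr":[0,0,0],"jaw":0.5},
  {"delta_pos":[0.46,-0.92,0],"dr":[0,0,0],"jaw":0.5},
  {"delta_pos":[0.5,-0.9,0],"dr":[0,0,0],"jaw":0.5},
  {"delta_pos":[0.54,-0.87,0],"dr":[0,0,0],"jaw":0.5},
  {"delta_pos":[0.58,-0.85,0],"dr":[0,0,0],"jaw":0.5},
  {"delta_pos":[0.61,-0.82,0],"dr":[0,0,0],"jaw":0.5},
  {"delta_pos":[0.65,-0.8,0],"dr":[0,0,0],"jaw":0.5},
  {"delta_pos":[0.68,-0.77,0],"dr":[0,0,0],"jaw":0.5},
])

```text
time: 12.1
position: [0.5671, -0.0552, 0.2779]
orientation: [-1.568, -0.122, 0.135]
contact_force: [-18.5, -4.9, 10.2]
finger_gap: 0.0132
```

carry_out([
  {"delta_pos":[0.72,-0.74,0],"dr":[0,0,0],"jaw":0.5},
  {"delta_pos":[0.75,-0.7,0],"dr":[0,0,0],"jaw":0.5},
  {"delta_pos":[0.78,-0.67,0],"dr":[0,0,0],"jaw":0.5},
  {"delta_pos":[0.81,-0.64,0],"dr":[0,0,0],"jaw":0.5},
  {"delta_pos":[0.83,-0.6,0],"dr":[0,0,0],"jaw":0.5},
  {"delta_pos":[0.86,-0.56,0],"dr":[0,0,0],"jaw":0.5},
  {"delta_pos":[0.88,-0.53,0],"dr":[0,0,0],"jaw":0.5},
  {"delta_pos":[0.9,-0.49,0],"dr":[0,0,0],"jaw":0.5},
])

```text
time: 13.1
position: [0.6345, -0.0441, 0.3296]
orientation: [-1.568, -0.129, 0.128]
contact_force: [-9.6, -3.5, 13.2]
finger_gap: 0.0126
```

carry_out([
  {"delta_pos":[0,0,0],"dr":[0,0,0],"jaw":0.5},
  {"delta_pos":[0,0,0],"dr":[0,0,0],"jaw":0.5},
  {"delta_pos":[0,0,0],"dr":[0,0,0],"jaw":0.5},
  {"delta_pos":[0,0,0],"dr":[0,0,0],"jaw":0.5},
])

```text
time: 13.6
position: [0.6348, -0.0441, 0.3296]
orientation: [-1.568, -0.13, 0.127]
contact_force: [-9.5, -1.5, 13.8]
finger_gap: 0.0129
```

```bash
python3 rel.py
python3 - <<'E'
from rel import *
c=capture("scene");cv2.imwrite("pics/scene5.png",c["color"][...,::-1])
P=pts(c);Q=O.inv().apply((P-o).reshape(-1,3))
for n,Q in(("scene",Q),("top",O.inv().apply((pts(capture("top"))-o).reshape(-1,3)))):
    # lid's outer face, right half clear of gripper and thermometer
    q=Q[(Q[:,1]>-.21)&(Q[:,1]<-.1)&(Q[:,0]>-.02)&(Q[:,0]<.1)&(Q[:,2]>.18)&(Q[:,2]<.33)]
    if len(q)>20:
        l=cv2.fitLine(q[:,[0,2]].astype(np.float32),cv2.DIST_HUBER,0,.01,.01).ravel();print(n,len(q),"lid deg",np.degrees(np.arctan2(l[1],-l[0])),l)
    k=Q[(Q[:,1]<-.11)&(Q[:,1]>-.21)&(abs(Q[:,0]+.113)<.025)&(Q[:,2]>.13)&(Q[:,2]<.17)]
    if len(k):print(n,"knob",len(k),np.median(k,0))
E
```

```text
t 13.6 TCP oven mm [-1.360e+01  2.000e-01  3.296e+02] gap 0.012892698797778965 F [-9.5 -1.5 13.8]
tool in oven [[1.0, 0.002, -0.0], [0.0, -0.001, 1.0], [0.002, -1.0, -0.001]] q [-0.07  0.29  1.48 -0.    1.37 -0.23]
scene 2391 lid deg -120.387436 [ 0.5058447  -0.8626246   0.06356133  0.23166254]
scene knob 44 [-0.10824122 -0.18632821  0.14903617]
top 785 lid deg -123.67092 [ 0.5544221  -0.83223563  0.03389088  0.2687803 ]
top knob 38 [-0.11509104 -0.18359693  0.14845047]
```

View pics/scene5.png

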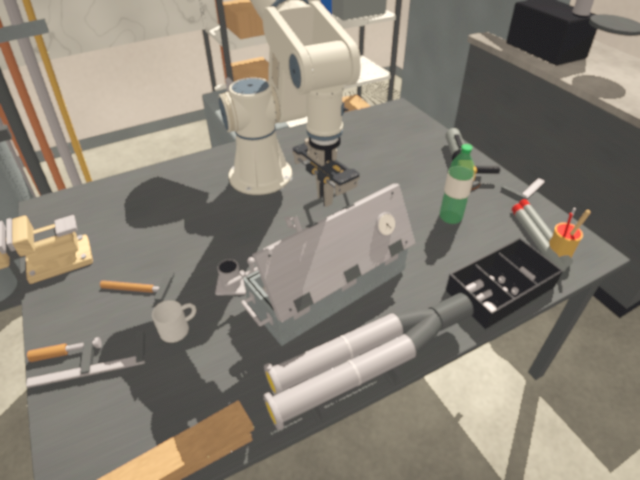

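The lid stands near 60° with the gripper on its handle at (330,190), and the bench items are in place. Handing in.

```bash
python3 -c "
from rig import sign_off,telemetry
s=telemetry.get_state();print(abs(s['joint_velocities']).max(),s['finger_gap'],s['time']);print(sign_off())"
```

```text
0.0013733092702461552 0.01274792289944029 13.7
the job is handed in; nothing more can be done
None
```

I drew the slide bolt fully back by its knob. Then I gripped the handle bar from above at 35 N, raised the lid along its arc, and handed the job in at 13.7 s still holding it at about 60°. `sign_off` gives no verdict, so I have only my own checks to go on.

**Last checks:**
- **Lid angle:** the scene camera fit gave 59.6° and the top camera 56.3°, while the arm's motion implies about 60°. All are within the 5.5° tolerance. I trust the top camera least because it sees the steep face obliquely.
- **Bolt:** the knob measured y −184 and −186 mm in the two views, which is about 44–46 mm of travel.
- **Stillness and grip:** the arm was at rest (fastest joint 0.001 rad/s). The fingers were closed on the bar with a 12.7 mm gap, though the bar is 14 mm thick. The force on the tool was about 17 N.
- **Bystanders:** those visible in the last scene picture look unmoved. I judged this by eye; the items in front of the oven were partly hidden behind the lid, and I did not measure them.

**Disagreement:** the wrist camera put the oven 4–7 mm further back than the top camera. I aimed about 3 mm back of the top-camera position, and both grasps worked.

My first four move calls were refused because each row needs all three keys. That cost no robot time.

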